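Match and screw home the tester's socket caps

TASK

Close off the two open sockets on top of the tester: screw each of the two winged caps fully home, its rim flat on the flange, on whichever socket its thread fits; they look alike, so try them, setting a cap on with its wing in line with the socket's two screw ears and turning it clockwise. Only when both caps are home, swing the output lever beside the sockets all the way over to the far side. Leave the other things on the table where they are.

Things in the scene. Friction and masses are not known exactly. Their poses are not given: they have to be found in the camera images.
- cap_1_wing (a point): One of two loose screw caps alike outside; which socket it fits is unknown, varies. Fluted aluminium, diameter 61 mm, 21 high, open skirt down; on top a straight black wing 44 long, 14 thick, 28 high (49 over all). Point: wing centre, 35 above the skirt rim, 14 above the deck; x along the wing, z up. About 0.12 kg. Inner lugs lie under both wing ends: half a turn makes no difference.
- cap_2_wing (a point): One of two loose screw caps alike outside; which socket it fits is unknown, varies. Fluted aluminium, diameter 61 mm, 21 high, open skirt down; on top a straight black wing 44 long, 14 thick, 28 high (49 over all). Point: wing centre, 35 above the skirt rim, 14 above the deck; x along the wing, z up. About 0.12 kg. Inner lugs lie under both wing ends: half a turn makes no difference.
- port_left (a point): Centre of the top face of the flange of the left (+y) open socket on the tester: a steel threaded neck, 50 mm across, 14.5 high, on a flat oval aluminium flange 72 wide with two screw ears. x runs along the line of the ears to the far side, z up. The sockets' threads differ; each takes one cap only. Lower a cap centred (2 mm play), wing along the ear line (within 8 degrees).
- port_right (a point): Centre of the top face of the flange of the right (-y) open socket on the tester: a steel threaded neck, 50 mm across, 14.5 high, on a flat oval aluminium flange 72 wide with two screw ears. x runs along the line of the ears to the far side, z up. The sockets' threads differ; each takes one cap only. Wrong cap: rim stays 9 to 14 mm above the flange, turned or not.
- tester: Fixed aluminium case, 320 by 380 by 100 mm high, origin under its centre. Its sockets have right-hand threads: the right cap, wing along the ears, drops until its rim is about 5 mm above the flange; turned clockwise from above it sinks 5 mm in 65 to 70 degrees and stops at 75 to 85, rim flat on the flange (wing centre 35 above the port point).
- output_lever_tip (a point): Centre of the black ball (diameter 26 mm) on the output lever, on the tester, 113 left of the left socket. 55 from pivot to ball; pivot 22 above the panel on a grey block 70 by 50 by 25 high. It swings in an upright plane along the tester's x (front to back), about an axis parallel to the line through both sockets.
- output_lever (a joint): Angle of the output lever: 0 leaning towards the robot side, 0.5 upright, 1.0 leaning all the way to the far side. It stays where it is left; about 1.5 N at the ball moves it. It starts between 0 and 0.1.
- tape: Roll of black tape lying flat, 90 mm diameter, 19 high, origin at the centre of its underside. Bystander: to be left where it is.
- screwdriver: Screwdriver lying on the table, about 200 mm long along its x. Bystander: to be left where it is.
- meter: Grey hand multimeter lying flat, 140 by 70 by 34 mm, origin at the centre of its underside. Bystander: to be left where it is.
- screw_pot: Small open steel pot, 60 mm diameter, 35 high, origin at the centre of its underside. Bystander: to be left where it is.
- torch: Small aluminium torch lying on the table, 120 mm long, 36 across at the head. Bystander: to be left where it is.
- adapter: Round steel adapter standing upright, 44 mm diameter, 50 high, origin at the centre of its underside. Bystander: to be left where it is.

How it is judged:
By the outcome, as a careful person would: the job done as asked, in the order asked, and still so for the second after the job is handed in, with the robot touching nothing.
It also fails if it takes over 72 s, if anything falls off the work surface, if the arm or the gripper's body presses on something with over 40 N, if the wrist force passes 120 N, or if a joint passes its speed limit or range.

ROBOT

A 7-joint arm with a two-finger parallel gripper is mounted at the origin on the work surface. World frame = base frame: x ahead of the robot, y to its left, z up, the work surface at z = 0. Lengths are in m, angles in degrees, forces in N, time in s.
With the tool pointing down it reaches from about 0.425 to 0.875 m from the base axis. Payload 4.7 kg.
Tool frame: the origin (TCP) lies midway between the tips of the shut fingers; the grasp point (between the pads) lies 19 mm behind it; z points along the fingers, y is the direction in which the jaws open and shut (so a half turn about z gives the same grasp; the last joint's range is limited). The gripper opens to 87 mm and grips with 3 to 60 N. Pads are 19 mm wide; open, the fingers measure 117 mm over their backs; the gripper's body (75 mm by 190 mm) begins 51 mm behind the grasp point.
Start: joints at [-62.848, 18.392, -4.016, 83.108, 1.295, 78.541, -3.26], TCP at [0.288, 0.582, 0.223] pointing down, gripper open.
Joint ranges: [-163.93, 163.93], [-17.29, 119.83], [-79.2, 71.16], [3.27, 140.29], [-89.18, 269.18], [5.43, 117.66], [-154.24, 154.24]. Speed limits (degrees/s): [147.25, 147.25, 180, 180, 180, 180, 180].

INTERFACE

Orientations are given as [roll, pitch, yaw] about the fixed x, y, z axes, in that order (R = Rz(yaw) Ry(pitch) Rx(roll)).
In Python, from cell import env gives the robot as it stands. The module is installed in compiled form; this text tells all that it offers.
- The arm moves only by the tool servo_tool, never from a script. Its argument "plan" is a list of rows, each a list of 3 entries, a list of its own where there are three numbers: the opening, from 0 (shut) to 1 (fully open), then the shift along the tool's x, y, z in cm, then the turn, a rotation vector about the tool's x, y, z in degrees. A call has 1 to 20 rows; each row shifts and turns the pose as measured when the row begins, along the tool's axes as they then stand; what a row does not reach is not made up. A row lasts 1/12 s, in which the tool goes at most 41.7 mm and 7.16 degrees, less where a joint would pass 70% of its speed; a pose out of reach is approached as far as the arm can. A call is refused whole if a number of a shift passes 4.17 or a number of a turn 7.16, either way. A call with a gripper value outside its range is refused whole. The fingers move at their own pace and stop on an object; "force" is the grip in N (left out, the last holds). Time passes only in rows, so rows that do not move let the fingers close. It gives the time, the measured TCP pose, the force and the opening at its end, in the units of the state.
- env.get_obs(): the state, without advancing time (a new reading comes with each control period).
- env.read_camera(name): name is "side" or "top" or "wrist"; returns a dict with "image" (400x640x3 uint8, blue, green, red), "fx", "fy", "cx", "cy" (pixels), "rvec" (rotation vector, rad) and "tvec" (3), from world to camera coordinates, as OpenCV has them; the wrist camera has in their place "T_tool_cam" (4x4, takes a point from camera to tool coordinates, whose origin is the TCP and whose axes are the flange's). Camera axes: x right, y down, z forward; pixel columns grow to the right and rows downward; lengths in m; the calibration is good to about 2 mm. A picture is of the moment at which its call begins: read the wrist's pose just before it. There is no depth.
- env.sign_off(): hands the job in, once; it reports no verdict.
The state is a dict: "time_s": time; "qpos": joint angles; "joint_velocities": joint speeds; "effort": joint torques, N m; "tool_pos": TCP position; "tool_rot": TCP orientation; "force": force on the tool from outside, world axes, zero at the start; "wrist_torque": the same for the moment, N m; "grip_width": finger opening in m.
Only numpy, scipy, OpenCV 4.12 (cv2) and the standard library are available. Lean on these libraries where they do the work, as an engineer would, in place of code of your own. Each camera call takes 0.05 s, during which the arm holds its last target. There are 200 camera calls.

## Working session

There is one attempt and no reset: what is moved stays moved. The work goes in short steps, Python scripts to look and compute and a tool call to move; the robot and the scene stay as the last step left them, time stands still between calls to the robot, and variables do not carry over. Pictures are saved under pics/ and viewed, about 8 in all and at most 12, crops included, and the job is handed in when it is done.

Besides the shell and the picture viewer there is one more tool, called after ">>>" as name(argument=value, ...), one argument or row to a line, values as JSON. servo_tool: Moves the arm, as the interface text tells. Its arguments: {"type":"object","properties":{"plan":{"type":"array"},"force":{"type":"number"}},"required":["plan"]}

```bash
mkdir -p pics; python3 - <<'E'
from cell import env
import cv2
o=env.get_obs();print({k:o[k] for k in('time_s','tool_pos','tool_rot','force','grip_width')})
for n in('top','side'):
    c=env.read_camera(n);cv2.imwrite(f'pics/{n}0.png',c['image'])
    print(n,c['fx'],c['fy'],c['cx'],c['cy'],c['rvec'],c['tvec'])
E
```

```text
{'time_s': 0.0, 'tool_pos': array([0.288246  , 0.58198499, 0.2214645 ]), 'tool_rot': array([-1.79892099e+02,  6.62958492e-03,  1.53659854e+02]), 'force': array([-0.74004148, -0.13338854,  0.19526406]), 'grip_width': 0.08670770188473369}
top 511.7402721673803 511.7402721673803 328.69116876507263 199.84729579691296 [ 2.08309997 -2.14749859  0.22161402] [-0.02935081  0.5198426   1.45893805]
side 384.03349268138953 384.03349268138953 317.6449009138918 199.34391882343908 [ 2.36641901 -0.57198014  0.22074488] [-0.4851308   0.24447097  1.0140203 ]
```

View pics/top0.png

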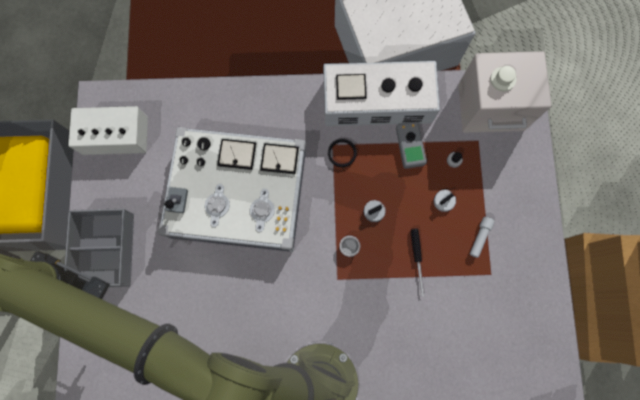

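View pics/side0.png

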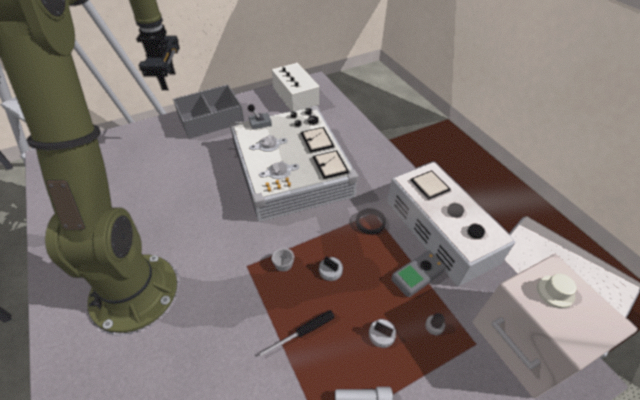

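Top view: caps at about (374,211) and (445,201), sockets at (217,204) and (262,208), lever ball at (170,204). Next I'll enlarge these and cast rays.

```bash
cat > h.py <<'E'
from cell import env
import cv2,numpy as np
from scipy.spatial.transform import Rotation as R
def ray(c,uv,z,pose=None):
    "pixel -> world point on plane z; pose=(pos,rpy) for wrist camera"
    d=np.array([(uv[0]-c['cx'])/c['fx'],(uv[1]-c['cy'])/c['fy'],1])
    if pose is None:
        M=cv2.Rodrigues(np.array(c['rvec']))[0];o=-M.T@np.array(c['tvec']);d=M.T@d
    else:
        T=np.eye(4);T[:3,:3]=R.from_euler('xyz',pose[1],degrees=True).as_matrix();T[:3,3]=pose[0]
        T=T@np.array(c['T_tool_cam']);o=T[:3,3];d=T[:3,:3]@d
    return o+d*(z-o[2])/d[2]
E
python3 - <<'E'
from h import *
c=env.read_camera('top')
for n,uv,z in [('cap1',(374,211),.045),('cap2',(445,201),.045),('pL',(217,204),.115),('pR',(262,208),.115),('earLf',(219,189),.1),('earLn',(214,222),.1),('ball',(170,204),.17)]:
    print(n,ray(c,uv,z).round(3))
im=c['image']
a=cv2.resize(im[160:260,150:310],None,fx=5,fy=5,interpolation=cv2.INTER_CUBIC)
b=cv2.resize(im[180:240,350:470],(800,400)[:2],interpolation=cv2.INTER_CUBIC)
cv2.imwrite('pics/c1.png',cv2.resize(np.vstack([a,b]),None,fx=.66,fy=.66))
E
```

```text
cap1 [ 0.483 -0.178  0.045]
cap2 [ 0.506 -0.391  0.045]
pL [0.504 0.271 0.115]
pR [0.488 0.144 0.115]
earLf [0.55  0.269 0.1  ]
earLn [0.455 0.282 0.1  ]
ball [0.496 0.387 0.17 ]
```

View pics/c1.png

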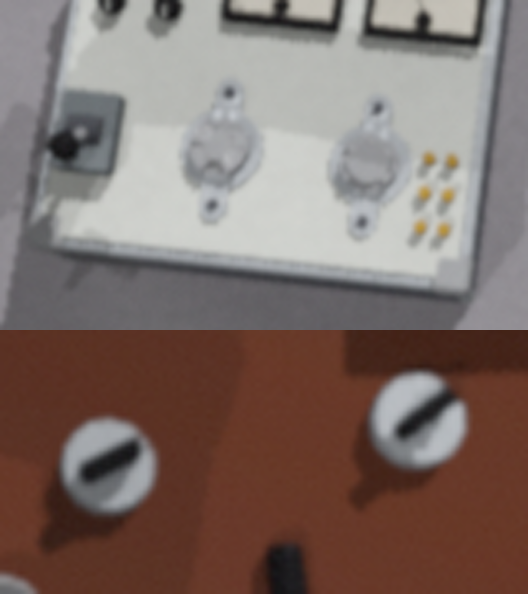

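```bash
cat >> h.py <<'E'
def tri(c1,u1,c2,u2):
    P=[np.array([[c['fx'],0,c['cx']],[0,c['fy'],c['cy']],[0,0,1]])@np.c_[cv2.Rodrigues(np.array(c['rvec']))[0],c['tvec']] for c in(c1,c2)]
    X=cv2.triangulatePoints(P[0],P[1],np.float64(u1),np.float64(u2)).ravel();return X[:3]/X[3]
def blob(im,box,thr=60):
    "dark blob in box: centre and long-axis end points (px)"
    u0,v0,u1,v1=box;g=im[v0:v1,u0:u1].max(2);m=(g<thr).astype(np.uint8)
    n,l,s,ce=cv2.connectedComponentsWithStats(m);k=1+np.argmax(s[1:,4])
    p=np.argwhere(l==k)[:,::-1]+[u0,v0];c,(e,_)=p.mean(0),np.linalg.eigh(np.cov(p.T))[1].T[::-1]
    t=(p-c)@e;return c,c+e*t.max(),c+e*t.min(),len(p)
def yaw(a,b): return np.degrees(np.arctan2(b[1]-a[1],b[0]-a[0]))%180
E
python3 - <<'E'
from h import *
c=env.read_camera('top');s=env.read_camera('side')
for n,b in(('cap1',(362,199,386,223)),('cap2',(433,189,457,213))):
    q=blob(c['image'],b);w=[ray(c,x,.047) for x in q[:3]];print(n,q,w[0].round(4),yaw(w[1],w[2]))
f=lambda u,v:(150+u/3.3,160+v/3.3)
for n,a,b in(('L',(229,92),(211,206)),('R',(377,108),(361,224))):
    A,B=[ray(c,f(*x),.105) for x in(a,b)];print(n,A,B,(A+B)/2,yaw(A,B))
im=s['image']
cv2.imwrite('pics/c2.png',cv2.resize(im[90:200,225:355],None,fx=6,fy=5.4,interpolation=cv2.INTER_CUBIC)[:600])
E
```

```text
cap1 (array([374.54, 209.66]), array([368.82626045, 212.67022292]), array([380.32308159, 206.61324497]), 50) [ 0.4863 -0.1798  0.047 ] 116.2134443320949
cap2 (array([446.34210526, 198.71052632]), array([440.98427639, 202.98026944]), array([452.09828459, 194.12333108]), 38) [ 0.5129 -0.3946  0.047 ] 126.36223127420169
L [0.55251158 0.26719941 0.105     ] [0.45271271 0.28131713 0.105     ] [0.50261215 0.27425827 0.105     ] 171.9482633323766
R [0.53438224 0.13883397 0.105     ] [0.43324054 0.15300226 0.105     ] [0.48381139 0.14591812 0.105     ] 172.02569333603353
```

>>> servo_tool(
  plan=[
    [1, [0, 4, -2], [0, 0, 0]],
    [1, [0, 4, -1], [0, 0, 0]],
    [1, [0, 4, 0], [0, 0, 0]],
    [1, [0, 4, 0], [0, 0, 0]],
  ],
  force=30,
)

```text
time_s: 0.58
tool_pos: [0.3539, 0.7134, 0.2418]
tool_rot: [-178.6, 0.1, 153.7]
force: [1.3, 1.7, 0.5]
grip_width: 0.0874
```

>>> servo_tool(
  plan=[
    [1, [-2.3, -3.4, 0], [0, 0, 0]],
    [1, [-2.3, -3.4, 0], [0, 0, 0]],
    [1, [-2.3, -3.4, 0], [0, 0, 0]],
    [1, [-2.3, -3.4, 0], [0, 0, 0]],
    [1, [-2.3, -3.4, 0], [0, 0, 0]],
    [1, [-2.3, -3.4, 0], [0, 0, 0]],
    [1, [-2.3, -3.4, 0], [0, 0, 0]],
    [1, [-2.3, -3.4, 0], [0, 0, 0]],
    [1, [-2.3, -3.4, 0], [0, 0, 0]],
    [1, [-2.3, -3.4, 0], [0, 0, 0]],
    [1, [-2.3, -3.4, 0], [0, 0, 0]],
    [1, [-2.3, -3.4, 0], [0, 0, 0]],
    [1, [-2.3, -3.4, 0], [0, 0, 0]],
    [1, [-2.3, -3.4, 0], [0, 0, 0]],
    [1, [-2.3, -3.4, 0], [0, 0, 0]],
    [1, [-2.3, -3.4, 0], [0, 0, 0]],
    [1, [-2.3, -3.4, 0], [0, 0, 0]],
    [1, [-2.3, -3.4, 0], [0, 0, 0]],
  ],
)

```text
time_s: 2.08
tool_pos: [0.4621, 0.0001, 0.21]
tool_rot: [-175.0, -0.8, 154.5]
force: [0.9, 0.7, -0.5]
grip_width: 0.0872
```

View pics/c2.png

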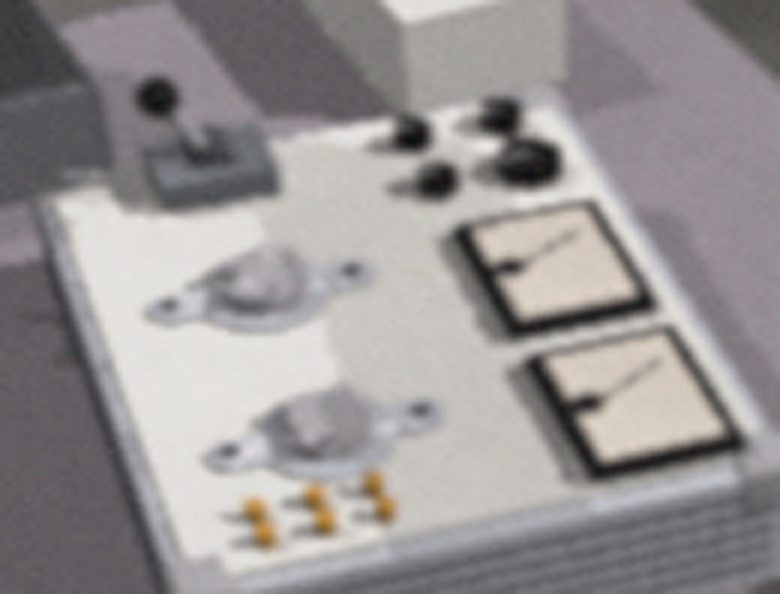

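>>> servo_tool(
  plan=[
    [1, [-2.4, -1.8, -0.5], [-1, 0, 6.4]],
    [1, [-2.4, -1.8, -0.5], [-1, 0, 6.4]],
    [1, [-2.4, -1.8, -0.5], [-1, 0, 6.4]],
    [1, [-2.4, -1.8, -0.5], [-1, 0, 6.4]],
    [1, [-2.4, -1.8, -0.5], [-1, 0, 6.4]],
    [1, [-2.4, -1.8, -0.5], [-1, 0, 6.4]],
    [1, [0, 0, 0], [0, 0, 0]],
  ],
)

```text
time_s: 2.67
tool_pos: [0.4955, -0.1921, 0.2483]
tool_rot: [178.4, 0.9, 113.5]
force: [-1.0, -0.6, 0.6]
grip_width: 0.0871
```

```bash
python3 - <<'E'
from h import *
c=env.read_camera('top');s=env.read_camera('side')
f=lambda u,v:(150+u/3.3,160+v/3.3); g=lambda u,v:(225+u/6,90+v/5.4)
for n,a,b in(('Lf',(229,92),(350,270)),('Ln',(211,206),(168,305)),('Rf',(377,108),(422,409)),('Rn',(361,224),(228,453)),('ball',(65,147),(157,97))):
    print(n,tri(c,f(*a),s,g(*b)).round(4))
o=env.get_obs();w=env.read_camera('wrist');print(o['tool_pos'],o['tool_rot'],w['fx'],w['cx'],w['cy'],w['T_tool_cam'])
cv2.imwrite('pics/w1.png',w['image'])
E
```

```text
Lf [0.5536 0.2667 0.1063]
Ln [0.4536 0.2807 0.107 ]
Rf [0.5359 0.1383 0.1069]
Rn [0.4352 0.1529 0.1043]
ball [0.4955 0.3863 0.1742]
[ 0.49675266 -0.18541032  0.24710816] [178.41556946   0.62914454 114.15229138] 276.7136308759969 324.2816100577518 198.7540648334382 [[-7.21455124e-04 -9.67612415e-01 -2.52439486e-01  6.83309328e-02]
 [ 9.99999145e-01 -4.22734638e-04 -1.23756877e-03 -1.15280224e-03]
 [ 1.09077199e-03 -2.52440162e-01  9.67611893e-01 -1.62397044e-01]
 [ 0.00000000e+00  0.00000000e+00  0.00000000e+00  1.00000000e+00]]
```

View pics/w1.png

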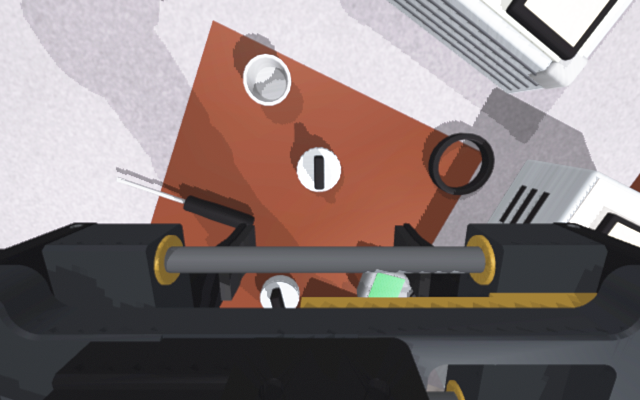

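Wrist view: cap 1's disc is centred near (319,170), wing nearly vertical in the picture, so the jaws are already across it. Next I'll measure it with the wrist camera.

```bash
cat >> h.py <<'E'
def wshot(): 
    o=env.get_obs();return env.read_camera('wrist'),(o['tool_pos'],o['tool_rot'])
def togo(target,yw=None):
    "shift in tool axes (cm) and turn about tool x,y,z (deg) to world target with vertical tool"
    o=env.get_obs();M=R.from_euler('xyz',o['tool_rot'],degrees=True);y=o['tool_rot'][2] if yw is None else yw
    G=R.from_euler('xyz',[180,0,y],degrees=True)
    print('t',round(o['time_s'],2),'at',o['tool_pos'].round(4),o['tool_rot'].round(1),'F',o['force'].round(1),'go cm',(M.inv().apply(np.array(target)-o['tool_pos'])*100).round(2),'turn',(M.inv()*G).as_rotvec(degrees=True).round(1))
E
python3 - <<'E'
from h import *
w,p=wshot();im=w['image']
q=blob(im,(290,140,350,200));W=[ray(w,x,.049,p) for x in q[:3]];print(q,W[0],yaw(W[1],W[2]))
m=(im[140:200,290:350].min(2)>130).astype(np.uint8);ct=max(cv2.findContours(m,0,2)[0],key=cv2.contourArea)
ce,r=cv2.minEnclosingCircle(ct);print(ce,r,ray(w,(ce[0]+290,ce[1]+140),.021,p))
togo([.486,-.18,.013],116)
E
```

```text
(array([317.5, 173.5]), array([317.58408454, 189.01850859]), array([317.41591546, 157.98149141]), 254) [ 0.48968142 -0.17924284  0.049     ] 114.27809929882812
(27.559585571289062, 30.823833465576172) 22.514507293701172 [ 0.49027125 -0.18019104  0.021     ]
t 2.87 at [ 0.4974 -0.1822  0.2464] [178.5   0.6 114.5] F [1.2 0.1 0.2] go cm [ 0.89 -1.57 23.3 ] turn [ 1.5  0.6 -1.5]
```

>>> servo_tool(
  plan=[
    [0.7, [0.2, -0.4, 3.5], [0.5, 0.2, 0]],
    [0.7, [0.2, -0.4, 3.5], [0.5, 0.2, 0]],
    [0.7, [0.1, -0.1, 3.5], [0.5, 0.2, 0]],
    [0.7, [0, 0, 3.5], [0, 0, 0]],
    [0.6, [0, 0, 2], [0, 0, 0]],
    [0.6, [0, 0, 0], [0, 0, 0]],
  ],
)

```text
time_s: 3.37
tool_pos: [0.4939, -0.1678, 0.0811]
tool_rot: [179.7, -0.1, 116.0]
force: [-0.6, 0.7, -0.4]
grip_width: 0.0562
```

```bash
python3 - <<'E'
from h import *
togo([.489,-.18,.025],115)
E
```

```text
t 3.37 at [ 0.4939 -0.1678  0.0811] [ 1.797e+02 -1.000e-01  1.160e+02] F [-0.6  0.7 -0.4] go cm [-0.9  -1.01  5.6 ] turn [ 0.3 -0.1  1. ]
```

>>> servo_tool(
  plan=[
    [0.6, [-0.5, -0.6, 1.5], [0, 0, 0.5]],
    [0.6, [-0.4, -0.4, 1.5], [0, 0, 0]],
    [0.6, [0, 0, 1], [0, 0, 0]],
    [0.6, [0, 0, 0], [0, 0, 0]],
    [0.6, [0, 0, 0], [0, 0, 0]],
  ],
)

```text
time_s: 3.78
tool_pos: [0.4918, -0.172, 0.0411]
tool_rot: [179.6, -0.3, 116.4]
force: [0.3, -0.0, -0.2]
grip_width: 0.0519
```

```bash
python3 - <<'E'
from h import *
togo([.489,-.18,.025],115)
w,p=wshot();im=w['image']
cv2.imwrite('pics/w2.png',im);togo([.489,-.18,.025],115)
E
```

```text
t 3.78 at [ 0.4918 -0.172   0.0411] [179.6  -0.3 116.4] F [ 0.3 -0.  -0.2] go cm [-0.6  -0.62  1.6 ] turn [ 0.4 -0.3  1.4]
t 3.83 at [ 0.492  -0.1717  0.0412] [179.6  -0.3 116.4] F [-0.1 -0.6 -0.5] go cm [-0.62 -0.65  1.61] turn [ 0.4 -0.3  1.4]
```

View pics/w2.png

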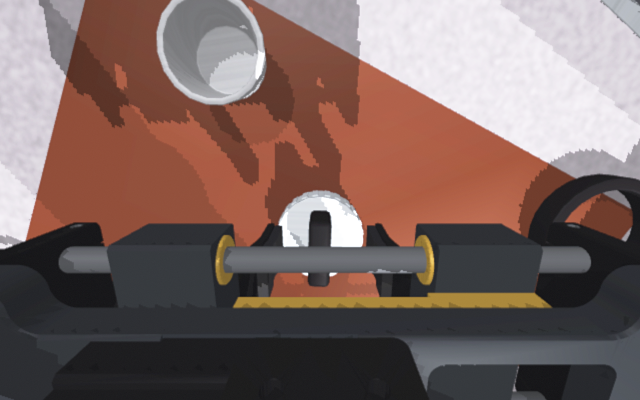

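```bash
python3 - <<'E'
from h import *
w,p=wshot()
for uv,z in(((321,233),.021),((319,211),.049)):
    P=ray(w,uv,z,p);print(P,R.from_euler('xyz',p[1],degrees=True).inv().apply(P-p[0])*100)
E
```

```text
[ 0.49058457 -0.17692506  0.021     ] [-0.41678111 -0.37358521  2.0166511 ]
[ 0.47881595 -0.15525037  0.049     ] [ 2.06380349 -0.44635291 -0.76980344]
```

>>> servo_tool(
  plan=[
    [0.6, [-0.4, -0.4, 0.5], [0.3, -0.3, 1]],
    [0.6, [0, 0, 0.8], [0, 0, 0]],
    [0.6, [0, 0, 0], [0, 0, 0]],
  ],
)

```text
time_s: 4.13
tool_pos: [0.4928, -0.1776, 0.0302]
tool_rot: [179.6, 0.2, 115.3]
force: [-0.1, 0.9, -0.4]
grip_width: 0.0527
```

```bash
python3 - <<'E'
from h import *
togo([.4904,-.1766,.025],115)
E
```

```text
t 4.13 at [ 0.4928 -0.1776  0.0302] [179.6   0.2 115.3] F [-0.1  0.9 -0.4] go cm [ 0.19 -0.18  0.52] turn [0.4 0.2 0.3]
```

>>> servo_tool(
  plan=[
    [0.6, [0.15, -0.15, 0.5], [0, 0, 0]],
    [0.6, [0, 0, 0], [0, 0, 0]],
    [0, [0, 0, 0], [0, 0, 0]],
    [0, [0, 0, 0], [0, 0, 0]],
    [0, [0, 0, 0], [0, 0, 0]],
    [0, [0, 0, 0], [0, 0, 0]],
    [0, [0, 0, 0], [0, 0, 0]],
    [0, [0, 0, 0], [0, 0, 0]],
  ],
  force=40,
)

```text
time_s: 4.8
tool_pos: [0.4907, -0.1772, 0.0249]
tool_rot: [179.6, 0.2, 115.3]
force: [-0.4, 1.1, -0.7]
grip_width: 0.0203
```

>>> servo_tool(
  plan=[
    [0, [0, 0, 0], [0, 0, 0]],
    [0, [0, 0, 0], [0, 0, 0]],
    [0, [0, 0, -2], [0, 0, 0]],
    [0, [0, 0, -4], [0, 0, 0]],
    [0, [0, 0, -4], [0, 0, 0]],
    [0, [0, 0, -4], [0, 0, 0]],
    [0, [0, 0, -4], [0, 0, 0]],
    [0, [0, 0, -2], [0, 0, 0]],
    [0, [0, 0, 0], [0, 0, 0]],
  ],
)

```text
time_s: 5.55
tool_pos: [0.4856, -0.1764, 0.2301]
tool_rot: [-179.9, -0.1, 115.2]
force: [0.5, -0.7, -1.5]
grip_width: 0.0139
```

```bash
python3 - <<'E'
from h import *
togo([.485,.146,.22],172)
w,p=wshot();cv2.imwrite('pics/w3.png',w['image'][120:320,200:440])
E
```

```text
t 5.55 at [ 0.4856 -0.1764  0.2301] [-1.799e+02 -1.000e-01  1.152e+02] F [ 0.5 -0.7 -1.5] go cm [29.19 13.68  1.04] turn [ -0.1  -0.2 -56.8]
```

View pics/w3.png

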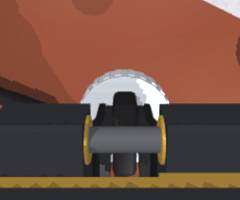

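```bash
python3 - <<'E'
from h import *
w,p=wshot();T=np.array(w['T_tool_cam'])
def tl(uv,z):
    d=T[:3,:3]@[(uv[0]-w['cx'])/w['fx'],(uv[1]-w['cy'])/w['fy'],1];o=T[:3,3];return (o+d*(z-o[2])/d[2])*100
print('deck',tl((325,198),.004)[:2]-[3.05,0],'rim',tl((325,189),.025)[:2]-[3.05,0],'wing',tl((324,211),-.024)[:2]-[2.2,0])
g=w['image'][180:240,325].max(1);print(g)
print([tl((u,207),.004)[1].round(2) for u in(282,368)])
E
```

```text
deck [-0.50574346 -0.09326534] rim [-0.40292621 -0.09022643] wing [ 0.36460527 -0.14958893]
[162 162 161 162 161 162 162 162 162 161 167 174 173 173 172 176 195 220
 221 219 219 219 218 216 216 218 218 217 216 220 219 130  43  27  29  28
  29  28  28  29  29  30  29  31  32  34  35  35  34  35  34  35  35  36
  35  36  34  33  34  34]
[np.float64(-2.79), np.float64(2.6)]
```

>>> servo_tool(
  plan=[
    [0, [3.4, 2.0, 0], [0, 0, -3]],
    [0, [3.4, 2.0, 0], [0, 0, -7]],
    [0, [3.6, 1.7, 0], [0, 0, -7]],
    [0, [3.8, 1.0, 0], [0, 0, -7]],
    [0, [3.9, 0.5, 0], [0, 0, -7]],
    [0, [3.9, 0, 0], [0, 0, -7]],
    [0, [3.9, -0.5, 0], [0, 0, -7]],
    [0, [3.0, 0, 0], [0, 0, -7]],
    [0, [0, 0, 0], [0, 0, -4]],
    [0, [0, 0, 0], [0, 0, 0]],
  ],
)

```text
time_s: 6.48
tool_pos: [0.3418, 0.0523, 0.2043]
tool_rot: [-178.6, -2.6, 168.3]
force: [0.2, 0.1, -0.9]
grip_width: 0.0137
```

```bash
python3 - <<'E'
from h import *
togo([.485,.146,.20],172)
E
```

```text
t 6.48 at [0.3418 0.0523 0.2043] [-178.6   -2.6  168.3] F [ 0.2  0.1 -0.9] go cm [-12.13  12.07  -0.4 ] turn [-1.3 -2.6 -3.7]
```

>>> servo_tool(
  plan=[
    [0, [-2.9, 2.9, 0], [-0.6, -1, -1.5]],
    [0, [-2.9, 2.9, 0], [-0.6, -1, -1.5]],
    [0, [-2.9, 2.9, 0], [0, -0.5, -0.5]],
    [0, [-2.7, 2.7, 0], [0, 0, 0]],
    [0, [0, 0, 0], [0, 0, 0]],
  ],
)

```text
time_s: 6.9
tool_pos: [0.4742, 0.1437, 0.1892]
tool_rot: [-179.6, -0.7, 171.0]
force: [-1.0, 0.5, -1.5]
grip_width: 0.0137
```

```bash
python3 - <<'E'
from h import *
togo([.4815,.1465,.165],172)
E
```

```text
t 6.9 at [0.4742 0.1437 0.1892] [-179.6   -0.7  171. ] F [-1.   0.5 -1.5] go cm [-0.71  0.41  2.41] turn [-0.4 -0.7 -1. ]
```

>>> servo_tool(
  plan=[
    [0, [-0.7, 0.4, 1.2], [-0.4, -0.7, -0.8]],
    [0, [0, 0, 1], [0, 0, 0]],
    [0, [0, 0, 0], [0, 0, 0]],
  ],
)

```text
time_s: 7.15
tool_pos: [0.481, 0.1458, 0.1595]
tool_rot: [-179.6, -0.5, 171.5]
force: [-1.0, 0.3, -0.9]
grip_width: 0.0137
```

```bash
cat >> h.py <<'E'
def tl(w,uv,z):
    "wrist pixel -> tool-frame point (cm) on plane tool z (m)"
    T=np.array(w['T_tool_cam']);d=T[:3,:3]@[(uv[0]-w['cx'])/w['fx'],(uv[1]-w['cy'])/w['fy'],1];o=T[:3,3];return (o+d*(z-o[2])/d[2])*100
E
python3 - <<'E'
from h import *
togo([.4815,.1465,.15],172)
w,p=wshot();im=w['image'];cv2.imwrite('pics/w4.png',cv2.resize(im[100:260,220:430],None,fx=3.5,fy=3.5,interpolation=cv2.INTER_CUBIC))
E
```

```text
t 7.15 at [0.481  0.1458 0.1595] [-179.6   -0.5  171.5] F [-1.   0.3 -0.9] go cm [-0.05  0.08  0.95] turn [-0.4 -0.5 -0.5]
```

View pics/w4.png

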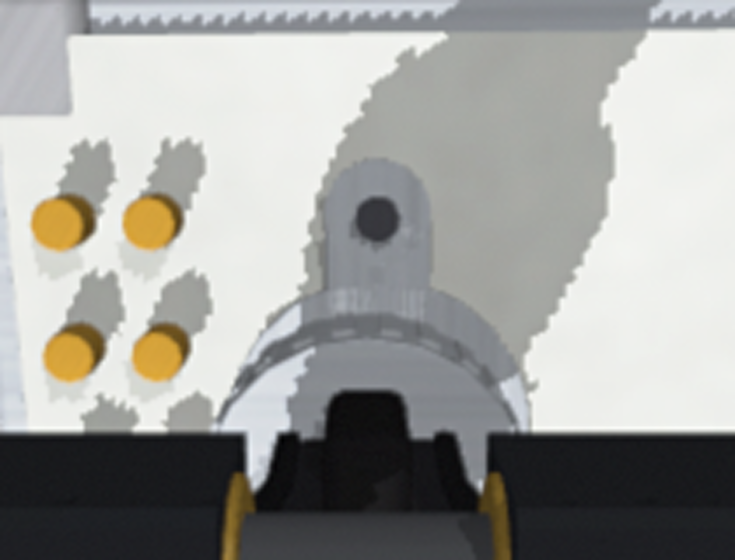

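```bash
python3 - <<'E'
from h import *
w,p=wshot();h=p[0][2]-.106
print('ear',tl(w,(327.7,162.3),h),'rim edge',tl(w,(326.7,190.3),.025),'deck edge',tl(w,(326.7,196.5),.004),'wing base',tl(w,(324.9,211.5),.004),'wingtop',tl(w,(324.9,212),-.024))
togo([.4815,.1465,.15],172)
E
```

```text
ear [4.26750606 0.15298896 5.42140248] rim edge [2.68881892 0.05241125 2.5       ] deck edge [2.77335202 0.03449817 0.4       ] wing base [ 1.80094238 -0.07722538  0.4       ] wingtop [ 2.64162629 -0.0831932  -2.4       ]
t 7.25 at [0.4816 0.146  0.1616] [-179.7   -0.4  171.5] F [-1.6 -0.  -0.4] go cm [0.01 0.05 1.16] turn [-0.3 -0.4 -0.5]
```

>>> servo_tool(
  plan=[
    [0, [-0.35, 0.12, 0.5], [-0.3, -0.4, -0.5]],
    [0, [0, 0, 0.6], [0, 0, 0]],
    [0, [0, 0, 0], [0, 0, 0]],
    [0, [0, 0, 0], [0, 0, 0]],
  ],
)

```text
time_s: 7.58
tool_pos: [0.4853, 0.1454, 0.1514]
tool_rot: [179.9, 0.2, 171.9]
force: [0.3, 0.3, -0.9]
grip_width: 0.0137
```

```bash
cat >> h.py <<'E'
def align(zf=.106,off=.025,half=5.05):
    "ear screw and cap rim seen by wrist camera, tool cm; gap = wanted shift (x,y)"
    w,p=wshot();im=w['image'];box=(300,130,350,188)
    g=im[box[1]:box[3],box[0]:box[2]].max(2);m=(g<95).astype(np.uint8);n,l,s,ce=cv2.connectedComponentsWithStats(m)
    ks=[k for k in range(1,n) if 40<s[k,4]<300 and s[k,1]>0]
    print('blobs',[(s[k].tolist(),(ce[k]+box[:2]).round(1).tolist()) for k in ks])
    h=p[0][2]-zf
    for k in ks: print(' ear',tl(w,ce[k]+box[:2],h).round(2),'port x',(tl(w,ce[k]+box[:2],h)[0]-half).round(2))
    print('col', im[176:216,326].max(1)); print('row207',im[207,275:290].max(1),im[207,360:380].max(1)); return w,p
E
python3 - <<'E'
from h import *
align();togo([.4845,.1465,.14],172)
E
```

```text
blobs [([21, 21, 13, 13, 139], [327.0, 157.0])]
 ear [4.77 0.09 4.54] port x -0.28
col [139 142 143 143 144 143 144 143 143 143 143 144 143 129 115 112 112 112
 112 114 119 143 146 144 145 144 142 140 141 142 143 141 141 142 143  83
  25  11  14  14]
row207 [237 237 236 236 235 235 234 232 219 205 221 224 191 131 108] [114 128 137 142 142 140 138 136 135 137 145 159 159 162 196 238 239 239
 238 239]
t 7.63 at [0.4853 0.1454 0.1514] [179.9   0.2 171.9] F [ 0.1 -0.2 -1.9] go cm [0.09 0.1  1.14] turn [ 0.1  0.2 -0.1]
```

>>> servo_tool(
  plan=[
    [0, [0.05, 0.05, 0.4], [0, 0, 0]],
    [0, [0, 0, 0.4], [0, 0, 0]],
    [0, [0, 0, 0.4], [0, 0, 0]],
    [0, [0, 0, 0.3], [0, 0, 0]],
    [0, [0, 0, 0], [0, 0, 0]],
  ],
)

```text
time_s: 8.05
tool_pos: [0.4865, 0.1465, 0.141]
tool_rot: [179.7, 0.5, 171.8]
force: [0.2, -1.0, -1.3]
grip_width: 0.0142
```

>>> servo_tool(
  plan=[
    [0, [0, 0, 0.3], [0, 0, 0]],
    [0, [0, 0, 0], [0, 0, 0]],
  ],
)

```text
time_s: 8.22
tool_pos: [0.4874, 0.1467, 0.1409]
tool_rot: [179.6, 0.6, 171.8]
force: [-0.1, 0.1, -0.9]
grip_width: 0.0141
```

>>> servo_tool(
  plan=[
    [0, [0, 0, 0.5], [0, 0, 0]],
  ],
)

```text
time_s: 8.3
tool_pos: [0.4894, 0.1468, 0.1392]
tool_rot: [179.6, 0.8, 171.8]
force: [-2.7, -4.2, 29.5]
grip_width: 0.0136
```

>>> servo_tool(
  plan=[
    [0, [0, 0, 0.8], [0, 0, 0]],
  ],
)

```text
time_s: 8.38
tool_pos: [0.4929, 0.1464, 0.1364]
tool_rot: [179.5, 1.3, 171.8]
force: [-5.1, -6.0, 33.1]
grip_width: 0.0138
```

>>> servo_tool(
  plan=[
    [0, [0, 0, -0.2], [0, 0, 0]],
    [0, [0, 0, 0], [0, 0, 0]],
  ],
)

```text
time_s: 8.55
tool_pos: [0.4951, 0.1462, 0.1403]
tool_rot: [179.4, 1.5, 171.8]
force: [1.6, 0.4, -0.8]
grip_width: 0.014
```

```bash
python3 - <<'E'
from h import *
w,p=align();togo([.4855,.1465,.14],172)
s=env.read_camera('side')['image'];t=env.read_camera('top')['image']
a=cv2.resize(w['image'][100:260,220:430],(525,400),interpolation=cv2.INTER_CUBIC)
b=cv2.resize(s[130:190,240:310],None,fx=5,fy=5,interpolation=cv2.INTER_CUBIC)
c=np.zeros((400,350,3),np.uint8);c[:300]=b
cv2.imwrite('pics/m5.png',cv2.resize(np.hstack([a,c]),(800,366)))
E
```

```text
blobs [([17, 8, 14, 14, 154], [323.7, 144.4])]
 ear [ 5.76 -0.16  3.43] port x 0.71
col [156 152 151 151 122 114 116 114 112 114 113 113 114 115 114 115 117 117
 120 138 136 131 132 132 130 128 128 130 130 130 130 132 131  95  44  18
  14  16  15  17]
row207 [226 208 216 219 219 220 220 214 196 171 119 161 208 152 101] [110 118 123 115 122 131 132 131 130 133 133 140 181 232 232 232 231 231
 231 231]
t 8.6 at [0.4946 0.1462 0.1396] [179.4   1.5 171.8] F [ 0.2 -0.4 -0.8] go cm [ 0.9  -0.1  -0.07] turn [ 0.6  1.5 -0.2]
```

View pics/m5.png

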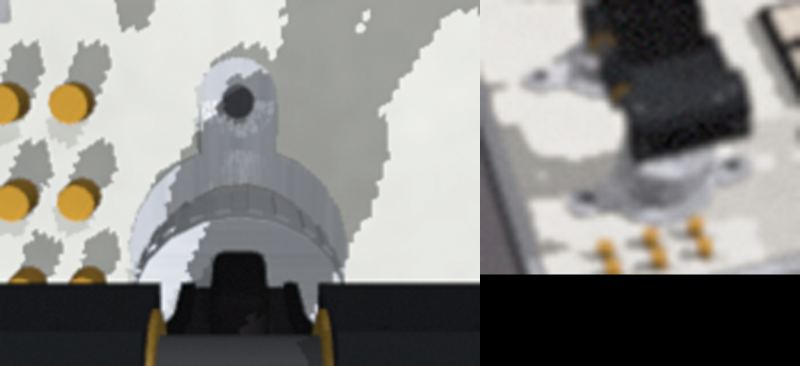

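Seen: the cap sits on the right neck, tilted in the grip. The tool crept about 9 mm to +x while the cap's skirt was caught; the rim edge is at row 180, earlier 190. I'll move back to straighten it, then check.

>>> servo_tool(
  plan=[
    [0, [0.4, -0.05, 0], [0.3, 0.7, 0]],
    [0, [0.4, 0, 0], [0.3, 0.7, 0]],
    [0, [0, 0, 0], [0, 0, 0]],
  ],
)

```text
time_s: 8.95
tool_pos: [0.4939, 0.1461, 0.1383]
tool_rot: [179.9, 0.9, 171.7]
force: [0.5, 0.2, -0.7]
grip_width: 0.0141
```

```bash
python3 - <<'E'
from h import *
align();togo([.4855,.1465,.14],172)
E
```

```text
blobs [([18, 10, 14, 14, 155], [324.6, 146.6])]
 ear [ 5.62 -0.09  3.23] port x 0.57
col [147 145 146 147 146 147 144 118 112 115 116 115 114 117 116 115 118 118
 120 140 136 133 133 133 131 130 129 130 131 130 131 133 132  96  45  16
  14  14  17  17]
row207 [232 224 199 218 220 220 221 216 192 171 121 163 203 124  99] [111 120 124 115 124 135 135 133 131 132 133 134 134 144 152 155 187 233
 234 233]
t 9.0 at [0.4934 0.1461 0.138 ] [179.9   0.9 171.7] F [ 2.2 -0.1  0.2] go cm [ 0.78 -0.07 -0.21] turn [ 0.1  0.9 -0.3]
```

>>> servo_tool(
  plan=[
    [0, [1.0, 0, -0.1], [0, 0.9, 0]],
    [0, [1.0, 0, -0.1], [0, 0.5, 0]],
    [0, [0, 0, 0], [0, 0, 0]],
  ],
)

```text
time_s: 9.25
tool_pos: [0.4857, 0.1466, 0.1399]
tool_rot: [179.7, 0.9, 171.6]
force: [-6.7, 0.7, 8.0]
grip_width: 0.0137
```

```bash
python3 - <<'E'
from h import *
align();togo([.4855,.1465,.14],172)
E
```

```text
blobs [([18, 22, 14, 14, 157], [324.9, 158.4])]
 ear [ 4.79 -0.07  3.39] port x -0.26
col [137 138 138 144 147 147 148 149 149 148 149 147 140 121 113 113 113 114
 113 114 115 118 144 141 137 138 139 137 135 135 136 136 136 135 137 137
  99  45  16  14]
row207 [233 233 234 234 234 229 209 216 223 223 225 210 143  98  98] [103 114 128 136 139 138 137 137 134 135 144 157 157 157 157 159 185 228
 237 237]
t 9.3 at [0.4871 0.1465 0.1399] [179.7   1.1 171.6] F [ 3.2 -0.2  2.5] go cm [ 0.16 -0.02 -0.01] turn [ 0.3  1.1 -0.4]
```

>>> servo_tool(
  plan=[
    [0, [0, 0, -1.0], [0.2, 0.5, 0]],
    [0, [0.1, 0, -1.2], [0.1, 0.5, 0]],
    [0, [0, 3, -0.3], [0, 0, -0.4]],
    [0, [0, 3.6, 0], [0, 0, 0]],
    [0, [0, 3.6, 0], [0, 0, 0]],
    [0, [0, 2.4, 0], [0, 0, 0]],
    [0, [0, 0, 0], [0, 0, 0]],
    [0, [0, 0, 0], [0, 0, 0]],
  ],
)

```text
time_s: 9.97
tool_pos: [0.4942, 0.274, 0.1584]
tool_rot: [-179.5, -1.3, 171.8]
force: [-0.1, -0.7, -0.5]
grip_width: 0.0139
```

```bash
python3 - <<'E'
from h import *
align();togo([.5005,.275,.152],172)
E
```

```text
blobs [([24, 34, 12, 12, 121], [329.5, 169.5])]
 ear [3.73 0.29 5.24] port x -1.32
col [134 140 144 147 147 145 145 143 143 143 144 144 137 121 115 115 114 116
 115 115 118 120 145 143 138 138 138 137 136 135 137 137 136 136 138 137
 100  45  16  13]
row207 [236 235 235 235 236 237 237 237 238 239 240 232 156  99  96] [106 116 129 136 140 153 172 148 159 160 188 237 236 235 235 235 235 235
 235 235]
t 10.02 at [0.4937 0.2743 0.1582] [-179.5   -1.3  171.9] F [ 0.5  0.5 -0.8] go cm [-0.67  0.17  0.6 ] turn [-0.4 -1.3 -0.1]
```

>>> servo_tool(
  plan=[
    [0, [-0.8, 0.2, 0.3], [-0.4, -1.2, 0]],
    [0, [0, 0, 0.3], [0, 0, 0]],
    [0, [0, 0, 0], [0, 0, 0]],
    [0, [0, 0, 0], [0, 0, 0]],
  ],
)

```text
time_s: 10.35
tool_pos: [0.4997, 0.2703, 0.1498]
tool_rot: [-179.7, -0.4, 171.6]
force: [0.2, -0.2, -1.3]
grip_width: 0.0136
```

```bash
python3 - <<'E'
from h import *
align();togo([.5005,.275,.140],172)
E
```

```text
blobs [([27, 26, 13, 13, 140], [333.0, 162.0])]
 ear [4.42 0.53 4.38] port x -0.63
col [137 137 136 137 136 136 136 139 135 138 135 133 128 114 110 109 109 111
 111 111 113 115 139 136 132 133 133 132 131 131 132 132 132 131 133 133
  96  43  15  13]
row207 [234 233 234 234 234 234 233 233 233 233 234 225 149 100 105] [102 111 123 129 129 130 129 128 131 134 135 135 139 152 176 156 182 233
 233 230]
t 10.4 at [0.4997 0.2701 0.1498] [-179.6   -0.4  171.6] F [ 0.1 -0.8 -0.9] go cm [-0.01  0.5   0.97] turn [-0.4 -0.4 -0.4]
```

>>> servo_tool(
  plan=[
    [0, [-0.25, 0.45, 0], [-0.4, -0.4, -0.4]],
    [0, [0, 0, 0], [0, 0, 0]],
    [0, [0, 0, 0], [0, 0, 0]],
  ],
)

```text
time_s: 10.65
tool_pos: [0.5032, 0.2731, 0.1502]
tool_rot: [179.9, 0.0, 171.9]
force: [-0.0, 0.2, -1.3]
grip_width: 0.0139
```

```bash
python3 - <<'E'
from h import *
align();togo([.5005,.275,.140],172)
E
```

```text
blobs [([22, 21, 14, 14, 145], [328.5, 157.5])]
 ear [4.75 0.2  4.42] port x -0.3
col [134 135 142 140 138 138 139 138 139 138 139 139 132 115 109 108 108 110
 109 110 112 113 137 137 131 132 132 132 130 130 131 132 130 131 132 131
  94  43  15  14]
row207 [232 232 231 231 231 231 231 231 233 233 226 176 134  97 104] [102 111 122 129 132 133 134 132 131 128 128 131 143 152 153 180 232 232
 231 231]
t 10.7 at [0.5032 0.2733 0.1502] [179.9   0.  172. ] F [ 0.7  1.1 -0.8] go cm [0.3  0.13 1.02] turn [ 0.1  0.  -0. ]
```

>>> servo_tool(
  plan=[
    [0, [0.05, 0.13, 0.3], [0, 0, 0]],
    [0, [0, 0, 0.4], [0, 0, 0]],
    [0, [0, 0, 0.4], [0, 0, 0]],
    [0, [0, 0, 0], [0, 0, 0]],
  ],
)

```text
time_s: 11.03
tool_pos: [0.5031, 0.2751, 0.1386]
tool_rot: [179.9, 0.1, 172.0]
force: [-0.2, 0.5, -0.5]
grip_width: 0.0133
```

>>> servo_tool(
  plan=[
    [0, [0, 0, 0.4], [0, 0, 0]],
  ],
)

```text
time_s: 11.12
tool_pos: [0.5035, 0.2754, 0.1349]
tool_rot: [179.8, 0.1, 172.0]
force: [1.3, -0.2, -1.1]
grip_width: 0.0137
```

```bash
python3 - <<'E'
from h import *
align();togo([.5005,.275,.140],172)
E
```

```text
blobs [([19, 23, 14, 15, 166], [325.5, 159.9])]
 ear [ 4.75 -0.03  2.89] port x -0.3
col [132 131 131 131 132 140 143 143 143 142 143 144 135 116 109 107 108 109
 109 110 111 113 137 136 131 131 132 131 129 129 130 131 130 130 131 131
  94  44  14  13]
row207 [232 232 232 232 232 228 205 190 212 215 216 197 120  93 106] [100 110 122 128 131 133 133 133 130 128 129 151 153 152 151 151 150 150
 157 188]
t 11.17 at [0.5031 0.2753 0.1338] [1.799e+02 1.000e-01 1.720e+02] F [ 1.3 -0.4  2.1] go cm [ 0.26 -0.06 -0.62] turn [ 0.1  0.1 -0. ]
```

>>> servo_tool(
  plan=[
    [0, [0, 0, 0.3], [0, 0, 0]],
    [0, [0, 0, 0], [0, 0, 0]],
  ],
)

```text
time_s: 11.33
tool_pos: [0.5035, 0.2757, 0.1343]
tool_rot: [179.8, 0.2, 172.0]
force: [0.2, -0.2, -0.6]
grip_width: 0.0134
```

>>> servo_tool(
  plan=[
    [0, [0, 0, 0.3], [0, 0, 0]],
  ],
)

```text
time_s: 11.42
tool_pos: [0.5038, 0.2762, 0.1333]
tool_rot: [179.8, 0.2, 172.0]
force: [-7.6, -2.9, 23.3]
grip_width: 0.0139
```

>>> servo_tool(
  plan=[
    [0, [0, 0.04, 0.1], [0, 0, 7]],
    [0, [0, 0.04, 0.1], [0, 0, 7]],
    [0, [0, 0.04, 0.1], [0, 0, 7]],
    [0, [0, 0.04, 0.1], [0, 0, 7]],
    [0, [0, 0.04, 0.1], [0, 0, 7]],
  ],
  force=55,
)

```text
time_s: 11.83
tool_pos: [0.5046, 0.2771, 0.1307]
tool_rot: [179.7, 0.2, 136.2]
force: [-2.0, -1.7, 5.6]
grip_width: 0.0136
```

```bash
python3 - <<'E'
from h import *
togo([.5035,.275,.130],92);print(env.get_obs()['wrist_torque'])
w,p=wshot()
im=w['image'];print(im[176:216,326].max(1))
E
```

```text
t 11.83 at [0.5046 0.2771 0.1307] [179.7   0.2 136.2] F [-2.  -1.7  5.6] go cm [-0.07 -0.23  0.07] turn [ 0.3  0.1 44.2]
[-0.57267878  0.16732845  0.31563   ]
[165 165 164 136 145 143 139 141 142 142 143 142 140 127 120 118 118 119
 119 118 120 123 151 147 141 141 144 142 140 139 139 141 140 140 141 141
 120  65  19  16]
```

>>> servo_tool(
  plan=[
    [0, [0, 0.04, 0.1], [0, 0, 7]],
    [0, [0, 0.04, 0.1], [0, 0, 7]],
    [0, [0, 0.04, 0.1], [0, 0, 7]],
    [0, [0, 0.04, 0.1], [0, 0, 7]],
    [0, [0, 0.04, 0.1], [0, 0, 7]],
    [0, [0, 0.04, 0.1], [0, 0, 7]],
  ],
)

```text
time_s: 12.38
tool_pos: [0.506, 0.2786, 0.1283]
tool_rot: [179.6, 0.1, 93.6]
force: [-2.3, -0.9, 7.0]
grip_width: 0.0132
```

```bash
python3 - <<'E'
from h import *
togo([.507,.2786,.129],92);print(env.get_obs()['wrist_torque'])
E
```

```text
t 12.38 at [0.506  0.2786 0.1283] [1.796e+02 1.000e-01 9.360e+01] F [-2.3 -0.9  7. ] go cm [-0.01  0.1  -0.07] turn [0.4 0.1 1.6]
[-0.96565301  0.63021782  0.38938564]
```

>>> servo_tool(
  plan=[
    [0, [0, 0.03, 0.1], [0, 0, 5]],
    [0, [0, 0, 0.1], [0, 0, 5]],
  ],
)

```text
time_s: 12.55
tool_pos: [0.5068, 0.2789, 0.128]
tool_rot: [179.5, 0.1, 83.6]
force: [-2.1, -5.4, 8.7]
grip_width: 0.0141
```

```bash
python3 - <<'E'
from h import *
togo([.507,.2786,.129],92);print(env.get_obs()['wrist_torque'])
E
```

```text
t 12.55 at [0.5068 0.2789 0.128 ] [1.795e+02 1.000e-01 8.360e+01] F [-2.1 -5.4  8.7] go cm [-0.02  0.02 -0.1 ] turn [ 0.5  0.2 -8.4]
[-1.49979643  0.39187356  1.36208326]
```

>>> servo_tool(
  plan=[
    [0.5, [0, 0, 0], [0, 0, 0]],
    [0.5, [0, 0, 0], [0, 0, 0]],
    [0.5, [0, 0, 0], [0, 0, 0]],
    [0.5, [0, 0, 0], [0, 0, 0]],
    [0.5, [0, 0, -1.5], [0.3, 0, 0]],
    [0.5, [0, 0, -3.5], [0.2, 0, 0]],
    [0.6, [0, 0, -4], [0, 0, 0]],
    [0.6, [0, 0, -2], [0, 0, 0]],
    [0.6, [0, 0, 0], [0, 0, 0]],
  ],
)

```text
time_s: 13.3
tool_pos: [0.5041, 0.278, 0.2365]
tool_rot: [-179.5, 0.4, 84.2]
force: [-0.3, 0.4, -0.3]
grip_width: 0.0506
```

```bash
python3 - <<'E'
from h import *
togo([.51,-.393,.23],126)
w,p=wshot();cv2.imwrite('pics/w6.png',w['image'])
E
```

```text
t 13.3 at [0.5041 0.278  0.2365] [-179.5    0.4   84.2] F [-0.3  0.4 -0.3] go cm [-66.69   7.4    1.1 ] turn [ -0.6   0.3 -41.8]
```

View pics/w6.png

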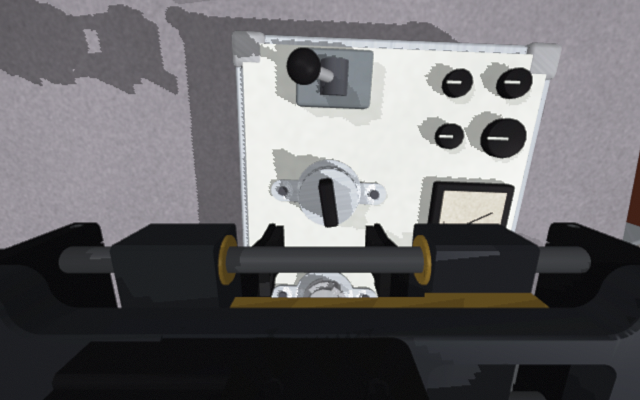

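Wrist view: cap 1 sits on the left socket around (327,195), wing about across the ear line (ears at 283 and 374), so it turned about 80–85° and is seated. On to cap 2.

>>> servo_tool(
  plan=[
    [0.7, [-4, 0.45, -0.3], [0, 0, 0]],
    [0.7, [-4, 0.45, -0.2], [0, 0, 0]],
    [0.7, [-4, 0.45, -0.1], [0, 0, 0]],
    [0.7, [-4, 0.45, 0], [0, 0, 0]],
    [0.7, [-4, 0.45, 0], [0, 0, 0]],
    [0.7, [-4, 0.45, 0], [0, 0, 0]],
    [0.7, [-4, 0.45, 0], [0, 0, 0]],
    [0.7, [-4, 0.45, 0], [0, 0, 0]],
    [0.7, [-4, 0.45, 0], [0, 0, 0]],
    [0.7, [-4, 0.45, 0], [0, 0, 0]],
    [0.7, [-4, 0.45, 0], [0, 0, 0]],
    [0.7, [-4, 0.45, 0], [0, 0, 0]],
    [0.7, [-4, 0.45, 0], [0, 0, 0]],
    [0.7, [-4, 0.45, 0], [0, 0, 0]],
    [0.7, [-3, 0.4, 0], [0, 0, 0]],
    [0.7, [0, 0, 0], [0, 0, 0]],
    [0.7, [0, 0, 0], [0, 0, 0]],
  ],
  force=40,
)

```text
time_s: 14.77
tool_pos: [0.502, -0.3355, 0.2147]
tool_rot: [-177.5, 0.6, 85.3]
force: [0.0, 0.9, 0.4]
grip_width: 0.0609
```

```bash
python3 - <<'E'
from h import *
togo([.51,-.393,.2],126)
E
```

```text
t 14.77 at [ 0.502  -0.3355  0.2147] [-177.5    0.6   85.3] F [0.  0.9 0.4] go cm [-5.65  1.34  1.47] turn [ -2.6  -0.4 -40.7]
```

>>> servo_tool(
  plan=[
    [0.7, [0, 0, 0], [-0.8, 0, -6.8]],
    [0.7, [-1.5, 0, 0.4], [-0.8, 0, -6.8]],
    [0.7, [-1.5, 0, 0.4], [-0.8, 0, -6.8]],
    [0.7, [-1.5, -0.4, 0.4], [0, 0, -6.8]],
    [0.7, [-1.3, -0.4, 0.3], [0, 0, -6.8]],
    [0.7, [0, 0, 0], [0, 0, -6.8]],
    [0.7, [0, 0, 0], [0, 0, 0]],
    [0.7, [0, 0, 0], [0, 0, 0]],
  ],
)

```text
time_s: 15.43
tool_pos: [0.5061, -0.3839, 0.1874]
tool_rot: [-179.8, -1.0, 127.9]
force: [1.1, 0.0, 1.6]
grip_width: 0.0608
```

```bash
python3 - <<'E'
from h import *
togo([.51,-.393,.1],126)
w,p=wshot();im=w['image'];cv2.imwrite('pics/w7.png',im)
m=(im[:222].min(2)>150).astype(np.uint8)
n,l,s,ce=cv2.connectedComponentsWithStats(m)
for k in range(1,n):
    if 500<s[k,4]<6000: print(s[k],ce[k],ray(w,ce[k],.021,p))
E
```

```text
t 15.43 at [ 0.5061 -0.3839  0.1874] [-179.8   -1.   127.9] F [1.1 0.  1.6] go cm [-1.11 -0.21  8.72] turn [-0.3 -1.   1.9]
[ 562    0   78   37 2058] [606.94071914  14.4888241 ] [ 0.62498856 -0.05630836  0.021     ]
[ 302  175   51   47 1489] [326.36870383 198.07051713] [ 0.51437734 -0.39419058  0.021     ]
[436 185  75  37 747] [473.58366801 205.49531459] [ 0.66305699 -0.29023796  0.021     ]
```

```bash
python3 - <<'E'
from h import *
w,p=wshot();im=w['image']
q=blob(im,(306,180,350,245));print(q[0],q[1],q[2],q[3]);
m=(im[170:246,290:370].min(2)>150).astype(np.uint8);ct=np.vstack([c for c in cv2.findContours(m,0,2)[0] if cv2.contourArea(c)>30])
b=cv2.boundingRect(ct);print(b)
cu,cv_=cv2.minEnclosingCircle(ct)[0];print(cu+290,cv_+170,cv2.minEnclosingCircle(ct)[1])
print('disc tool',tl(w,(cu+290,cv_+170),p[0][2]-.021)); 
W=[ray(w,x,.049,p) for x in q[:3]];print(W,yaw(W[1],W[2]))
togo([.51,-.393,.1],126)
E
```

```text
[325.93913043 202.55652174] [323.81864965 223.28829623] [327.75829274 184.77071441] 345
(11, 5, 51, 50)
326.0521583557129 199.54436492919922 25.537498474121094
disc tool [-1.80488473  0.05584163 16.63723684]
[array([ 0.51317853, -0.39277905,  0.049     ]), array([ 0.52636673, -0.4136288 ,  0.049     ]), array([ 0.50224134, -0.37548802,  0.049     ])] 122.31479377595883
t 15.53 at [ 0.5064 -0.3836  0.1878] [-179.8   -1.   127.9] F [-0.3  0.6 -0.7] go cm [-1.11 -0.27  8.76] turn [-0.2 -1.   1.9]
```

View pics/w7.png

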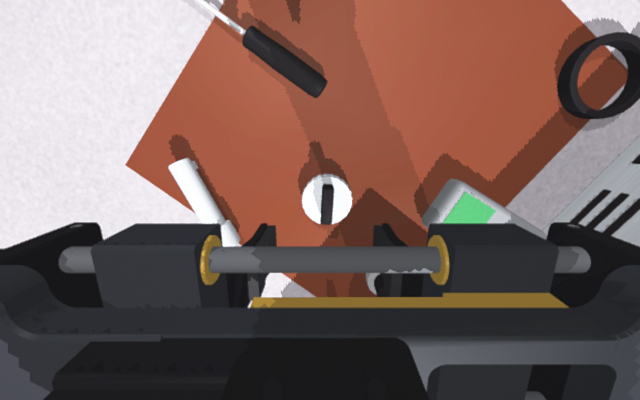

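>>> servo_tool(
  plan=[
    [0.6, [-0.7, 0, 3.5], [-0.2, -0.6, 2]],
    [0.6, [-0.6, 0, 3.5], [0, -0.4, 2]],
    [0.6, [0, 0, 3.5], [0, 0, 0]],
    [0.6, [0, 0, 1.5], [0, 0, 0]],
    [0.6, [0, 0, 0], [0, 0, 0]],
    [0.6, [0, 0, 0], [0, 0, 0]],
  ],
)

```text
time_s: 16.03
tool_pos: [0.5192, -0.3895, 0.0668]
tool_rot: [179.7, 0.4, 123.5]
force: [0.8, -0.7, 0.8]
grip_width: 0.0521
```

```bash
python3 - <<'E'
from h import *
togo([.5145,-.3945,.025],123.5)
w,p=wshot();im=w['image']
print(im[170:250,326].max(1))
for v in(205,215,225):print(v,[(i+260,int(x)) for i,x in enumerate(im[v,260:400].max(1)) if abs(int(im[v,261+i].max())-int(x))>40])
E
```

```text
t 16.03 at [ 0.5192 -0.3895  0.0668] [179.7   0.4 123.5] F [ 0.8 -0.7  0.8] go cm [-0.13 -0.69  4.18] turn [ 0.3  0.4 -0. ]
[ 96  96  96  96  96  95  95  95  94 107 149 178 181 187 182 255 255 255
 255 255 255 255 255 255 255 255 255 254 173 113 109  90  77  76  75  64
  59  62  64  64  66  67  66  66  68  62  59  59  60  60  58  59  59  59
  60  60  61  60  61  60  62  56  54  54  54  55  54  54  55  57  56  56
  56  57  56  58  73  89 100 104]
205 [(276, 163), (282, 160), (307, 218), (308, 96), (326, 64), (327, 197)]
215 [(280, 208), (307, 216), (326, 62), (327, 163), (357, 225), (364, 144)]
225 [(266, 155), (267, 73), (273, 41), (280, 126), (281, 199), (307, 216), (308, 96), (326, 60), (327, 151), (356, 255)]
```

```bash
python3 - <<'E'
from h import *
w,p=wshot();h=p[0][2]
print('rim',tl(w,(318,179.5),h)[:2]-[3.05,0],'deck',tl(w,(318,184.7),h-.021)[:2]-[3.05,0],'wing',tl(w,(317,198.5),h-.021)[:2]-[2.2,0],tl(w,(317,205),h-.049)[1])
togo([.5145,-.3945,.025],123.5)
E
```

```text
rim [-0.5055866  -0.67784189] deck [-0.51712772 -0.62976951] wing [-0.76303241 -0.71469329] -0.6387087801640321
t 16.13 at [ 0.5199 -0.3901  0.0682] [179.6   0.5 123.5] F [-0.  -0.2  0.9] go cm [-0.03 -0.72  4.31] turn [0.4 0.5 0. ]
```

>>> servo_tool(
  plan=[
    [0.6, [-0.55, -0.65, 0.5], [0.4, 0.5, 0]],
    [0.6, [0, 0, 1.2], [0, 0, 0]],
    [0.6, [0, 0, 1.2], [0, 0, 0]],
    [0.6, [0, 0, 0], [0, 0, 0]],
    [0.6, [0, 0, 0], [0, 0, 0]],
  ],
)

```text
time_s: 16.55
tool_pos: [0.5209, -0.402, 0.0425]
tool_rot: [179.8, 0.5, 123.5]
force: [0.2, -0.0, 0.8]
grip_width: 0.0523
```

```bash
python3 - <<'E'
from h import *
w,p=wshot();im=w['image'];h=p[0][2]
togo([.5145,-.3945,.025],123.5)
print(im[180:250,326].max(1));print([(i+260,int(x)) for i,x in enumerate(im[220,260:400].max(1)) if abs(int(im[220,261+i].max())-int(x))>40])
for v in range(180,215): print(v,tl(w,(325,v),h)[0].round(2)-3.05,tl(w,(325,v),h-.021)[0].round(2)-3.05) if v%3==0 else 0
E
```

```text
t 16.6 at [ 0.5205 -0.4017  0.0422] [179.9   0.5 123.5] F [-0.7  0.5 -1.5] go cm [ 0.95 -0.11  1.71] turn [ 0.1  0.5 -0. ]
[248 247 247 248 247 247 249 253 182  75  37  37  40  39  39  39  39  43
  47  49  54  57  64  67  67  67  67  67  67  67  68  67  67  67  66  66
  66  67  67  68  67  68  69  69  69  69  69  69  68  70  69  69  69  69
  69  69  71  72  72  71  71  71  71  71  71  72  87 105 115 121]
[(313, 244), (314, 196), (336, 78), (369, 248), (371, 169)]
180 -0.07999999999999963 0.3200000000000003
183 -0.3099999999999996 0.11000000000000032
186 -0.54 -0.09999999999999964
189 -0.77 -0.2999999999999998
192 -1.0099999999999998 -0.5099999999999998
195 -1.2399999999999998 -0.73
198 -1.4799999999999998 -0.94
201 -1.7199999999999998 -1.15
204 -1.9499999999999997 -1.3599999999999999
207 -2.1999999999999997 -1.5799999999999998
210 -2.44 -1.7999999999999998
213 -2.6799999999999997 -2.0199999999999996
```

>>> servo_tool(
  plan=[
    [0.6, [0.5, -0.05, 0.6], [0, 0.5, 0]],
    [0.6, [0, 0, 0.8], [0, 0, 0]],
    [0.6, [0, 0, 0], [0, 0, 0]],
  ],
)

```text
time_s: 16.85
tool_pos: [0.5174, -0.3975, 0.0275]
tool_rot: [179.8, -0.0, 123.5]
force: [-0.3, 0.9, -1.0]
grip_width: 0.0525
```

```bash
python3 - <<'E'
from h import *
w,p=wshot();im=w['image'];h=p[0][2]
togo([.5145,-.3945,.025],123.5)
g=im[180:250,326].max(1);print(g)
print([(i+260,int(x)) for i,x in enumerate(im[220,260:400].max(1)) if abs(int(im[220,261+i].max())-int(x))>40])
v=next(i for i in range(5,60) if g[i]<130 and g[i-3]>200)+180
print(v,'cap x',tl(w,(325,v-.5),h-.021)[0]-2.2)
E
```

```text
t 16.9 at [ 0.5175 -0.3977  0.0281] [179.8  -0.  123.5] F [ 0.2 -1.   0.9] go cm [ 0.44 -0.08  0.31] turn [ 0.2 -0.  -0. ]
[146 155 211 231 230 230 230 234 254 253 252 252 252 252 251 251 251 251
 251 251 252 255 213 102  44  41  42  44  43  43  43  43  43  45  47  50
  53  58  61  67  71  72  73  72  71  72  71  72  73  72  72  72  72  74
  74  74  74  74  74  74  74  74  74  74  74  75  94 113 124 130]
[(280, 155), (313, 251), (314, 164), (338, 78), (384, 185)]
203 cap x 0.004220292307100859
```

>>> servo_tool(
  plan=[
    [0.3, [0, 0, 0.3], [0, 0, 0]],
    [0, [0, 0, 0], [0, 0, 0]],
    [0, [0, 0, 0], [0, 0, 0]],
    [0, [0, 0, 0], [0, 0, 0]],
    [0, [0, 0, 0], [0, 0, 0]],
    [0, [0, 0, 0], [0, 0, 0]],
    [0, [0, 0, 0], [0, 0, 0]],
    [0, [0, 0, 0], [0, 0, 0]],
  ],
  force=50,
)

```text
time_s: 17.57
tool_pos: [0.5184, -0.398, 0.0257]
tool_rot: [179.8, 0.1, 123.5]
force: [-0.0, -0.4, -1.7]
grip_width: 0.0133
```

>>> servo_tool(
  plan=[
    [0, [0, 0, -2], [0, 0, 0]],
    [0, [0, 0, -4], [0, 0, 0]],
    [0, [0, 0, -4], [0, 0, 0]],
    [0, [0, 0, -4], [0, 0, 0]],
    [0, [0, 0, -4], [0, 0, 0]],
    [0, [0, 0, -2], [0, 0, 0]],
    [0, [0, 0, 0], [0, 0, 0]],
  ],
)

```text
time_s: 18.15
tool_pos: [0.5146, -0.3962, 0.2294]
tool_rot: [-179.9, -0.5, 123.4]
force: [0.7, 0.3, -0.7]
grip_width: 0.0136
```

```bash
python3 - <<'E'
from h import *
w,p=wshot();im=w['image']
togo([.486,.146,.2],172);print(im[176:220,326].max(1))
E
```

```text
t 18.2 at [ 0.5142 -0.3959  0.2277] [-179.9   -0.6  123.4] F [-0.  -0.4 -0.7] go cm [46.75 27.5   3.2 ] turn [  0.2  -0.6 -48.6]
[166 166 170 172 171 156 144 150 149 148 151 156 182 188 187 187 187 184
 183 183 184 183 183 184 186 184 110  37  25  26  29  27  27  27  28  28
  28  29  29  30  31  31  31  34]
```

>>> servo_tool(
  plan=[
    [0, [3.5, 2.05, 0], [0, 0, 0]],
    [0, [3.5, 2.05, 0], [0, 0, 0]],
    [0, [3.5, 2.05, 0], [0, 0, 0]],
    [0, [3.5, 2.05, 0], [0, 0, 0]],
    [0, [3.5, 2.05, 0], [0, 0, 0]],
    [0, [3.5, 2.05, 0], [0, 0, 0]],
    [0, [3.5, 2.05, 0], [0, 0, 0]],
    [0, [3.5, 2.05, 0], [0, 0, 0]],
    [0, [3.5, 2.05, 0], [0, 0, 0]],
    [0, [3.5, 2.05, 0], [0, 0, 0]],
    [0, [3.5, 2.05, 0], [0, 0, 0]],
    [0, [3.5, 2.05, 0], [0, 0, 0]],
    [0, [0, 0, 0], [0, 0, -6.9]],
    [0, [0, 0, 0], [0, 0, -6.9]],
    [0, [0, 0, 0], [0, 0, -6.9]],
    [0, [0, 0, 0], [0, 0, -6.9]],
    [0, [0, 0, 0], [0, 0, -6.9]],
    [0, [0, 0, 0], [0, 0, -6.9]],
    [0, [0, 0, 0], [0, 0, -6.9]],
    [0, [0, 0, 0], [0, 0, 0]],
  ],
)

```text
time_s: 19.87
tool_pos: [0.4598, 0.1062, 0.1821]
tool_rot: [-179.2, -4.3, 172.8]
force: [-0.0, 0.5, -1.5]
grip_width: 0.0136
```

```bash
python3 - <<'E'
from h import *
w,p=wshot();print('cap x',tl(w,(326,180.7),.026)[0]-3.05,tl(w,(326,187.5),.005)[0]-3.05,tl(w,(326,202.3),.005)[0]-2.2)
togo([.488,.1455,.165],172)
E
```

```text
cap x 0.30162098457799935 0.27713327095477425 0.17854927510171947
t 19.92 at [0.4595 0.1062 0.1819] [-179.2   -4.3  172.5] F [ 0.1 -0.7 -1. ] go cm [-2.43  4.29  1.44] turn [-0.9 -4.3  0.5]
```

>>> servo_tool(
  plan=[
    [0, [-0.9, 1.5, 0.5], [-0.4, -1.5, 0.4]],
    [0, [-0.9, 1.5, 0.5], [-0.4, -1.4, 0]],
    [0, [-0.7, 1.3, 0.5], [0, -1.2, 0]],
    [0, [0, 0, 0.5], [0, 0, 0]],
    [0, [0, 0, 0], [0, 0, 0]],
    [0, [0, 0, 0], [0, 0, 0]],
  ],
)

```text
time_s: 20.42
tool_pos: [0.4862, 0.1438, 0.1526]
tool_rot: [-179.6, -0.7, 170.9]
force: [-0.2, 0.9, 0.4]
grip_width: 0.0135
```

```bash
python3 - <<'E'
from h import *
align();togo([.4917,.1466,.15],172)
E
```

```text
blobs [([22, 20, 13, 13, 134], [328.1, 156.2])]
 ear [4.82 0.17 4.66] port x -0.23
col [156 165 170 170 170 145 119 113 114 113 116 120 145 148 146 147 148 145
 143 143 143 144 144 144 146 144  84  25  14  16  15  15  16  16  15  15
  17  17  19  19]
row207 [237 237 238 238 237 238 239 230 158 107 154 215 226 226 225] [142 142 141 132 112 115 134 166 205 215 216 212 188 158 187 228 233 240
 240 240]
t 20.47 at [0.486  0.1434 0.1525] [-179.6   -0.7  170.9] F [ 0.5  0.3 -0.7] go cm [-0.52  0.41  0.24] turn [-0.4 -0.7 -1.1]
```

>>> servo_tool(
  plan=[
    [0, [-0.45, 0.18, 0], [-0.4, -0.6, -1]],
    [0, [0, 0, 0], [0, 0, 0]],
    [0, [0, 0, 0], [0, 0, 0]],
  ],
)

```text
time_s: 20.72
tool_pos: [0.4911, 0.1425, 0.1528]
tool_rot: [180.0, -0.0, 171.7]
force: [-0.5, 0.1, -0.7]
grip_width: 0.0137
```

```bash
python3 - <<'E'
from h import *
align();togo([.4917,.1466,.15],172)
E
```

```text
blobs [([24, 13, 13, 13, 136], [329.7, 148.9])]
 ear [5.36 0.29 4.68] port x 0.31
col [149 149 148 150 148 131 117 113 115 113 115 120 146 150 147 148 147 145
 143 143 143 144 144 144 145 144  85  24  15  15  15  14  15  14  15  15
  15  18  16  22]
row207 [162 161 161 160 161 190 240 231 162 112 156 215 225 225 225] [142 142 141 132 111 116 134 150 164 202 216 216 217 217 219 236 239 238
 239 238]
t 20.77 at [0.4912 0.1424 0.1529] [180.   -0.  171.7] F [ 0.5 -0.4 -1.1] go cm [0.01 0.42 0.29] turn [ 0.  -0.  -0.3]
```

>>> servo_tool(
  plan=[
    [0, [0, 0.27, 0], [0, 0, -0.3]],
    [0, [0, 0, 0], [0, 0, 0]],
    [0, [0, 0, 0], [0, 0, 0]],
  ],
)

```text
time_s: 21.02
tool_pos: [0.4921, 0.1448, 0.1536]
tool_rot: [179.9, 0.0, 172.0]
force: [0.4, 0.4, -0.3]
grip_width: 0.0138
```

```bash
python3 - <<'E'
from h import *
align();togo([.4917,.1466,.15],172)
E
```

```text
blobs [([21, 12, 12, 13, 133], [326.6, 148.0])]
 ear [5.42 0.06 4.76] port x 0.37
col [151 154 154 152 154 135 117 113 113 112 115 120 146 150 148 148 148 145
 143 143 144 145 144 144 145 144  85  23  14  15  16  14  16  16  15  15
  15  14  18  19]
row207 [161 160 170 211 238 239 233 180 144 106 154 216 226 225 225] [142 142 142 133 110 115 157 215 218 219 215 209 237 239 239 238 238 238
 238 238]
t 21.07 at [0.4921 0.145  0.1536] [179.9   0.  172. ] F [ 1.  -0.6 -0.9] go cm [0.06 0.16 0.36] turn [ 0.1  0.  -0. ]
```

>>> servo_tool(
  plan=[
    [0, [0.1, 0.03, 0.4], [0, 0, 0]],
    [0, [0, 0, 0.5], [0, 0, 0]],
    [0, [0, 0, 0.4], [0, 0, 0]],
    [0, [0, 0, 0.2], [0, 0, 0]],
    [0, [0, 0, 0], [0, 0, 0]],
  ],
)

```text
time_s: 21.48
tool_pos: [0.4907, 0.1457, 0.1368]
tool_rot: [179.9, 0.0, 172.0]
force: [-1.1, -0.4, -0.9]
grip_width: 0.0139
```

```bash
python3 - <<'E'
from h import *
align();togo([.4917,.1466,.134],172)
E
```

```text
blobs [([19, 15, 14, 15, 153], [326.0, 152.0])]
 ear [5.27 0.   3.08] port x 0.22
col [140 140 140 140 140 125 114 112 112 112 115 119 144 148 147 146 146 143
 142 143 142 143 143 142 144 143  83  24  13  17  16  15  15  15  15  15
  14  16  17  18]
row207 [236 235 235 232 210 209 226 213 139 107 153 214 225 224 224] [141 140 140 131 111 115 131 141 139 137 137 138 139 150 161 169 197 239
 240 239]
t 21.53 at [0.4907 0.1457 0.137 ] [179.9   0.  172. ] F [-0.8 -0.4 -1.4] go cm [-0.08  0.11  0.3 ] turn [0.1 0.  0. ]
```

Already deeper than the wrong fit (0.141). Continue down.

>>> servo_tool(
  plan=[
    [0, [0, 0, 0.3], [0, 0, 0]],
    [0, [0, 0, 0.2], [0, 0, 0]],
    [0, [0, 0, 0], [0, 0, 0]],
  ],
)

```text
time_s: 21.78
tool_pos: [0.4917, 0.1459, 0.1347]
tool_rot: [179.9, 0.1, 172.0]
force: [0.2, 0.7, -0.9]
grip_width: 0.0136
```

>>> servo_tool(
  plan=[
    [0, [0, 0, 0.3], [0, 0, 0]],
  ],
  force=55,
)

```text
time_s: 21.87
tool_pos: [0.4925, 0.1461, 0.1339]
tool_rot: [179.8, 0.2, 172.0]
force: [-6.3, -2.5, 26.9]
grip_width: 0.0135
```

>>> servo_tool(
  plan=[
    [0, [0, -0.03, 0.1], [0, 0, 7]],
    [0, [0, -0.03, 0.1], [0, 0, 7]],
    [0, [0, -0.03, 0.1], [0, 0, 7]],
    [0, [0, -0.03, 0.1], [0, 0, 7]],
    [0, [0, -0.03, 0.1], [0, 0, 7]],
    [0, [0, -0.03, 0.1], [0, 0, 7]],
  ],
)

```text
time_s: 22.37
tool_pos: [0.4911, 0.143, 0.1313]
tool_rot: [179.8, 0.0, 129.0]
force: [-2.9, -0.6, 4.5]
grip_width: 0.0136
```

>>> servo_tool(
  plan=[
    [0, [0, -0.03, 0.1], [0, 0, 7]],
    [0, [0, -0.03, 0.1], [0, 0, 7]],
    [0, [0, -0.03, 0.1], [0, 0, 7]],
    [0, [0, -0.03, 0.1], [0, 0, 7]],
    [0, [0, -0.03, 0.1], [0, 0, 7]],
  ],
)

```text
time_s: 22.78
tool_pos: [0.4904, 0.143, 0.1295]
tool_rot: [179.8, -0.2, 93.2]
force: [-4.1, -0.5, 8.6]
grip_width: 0.0133
```

>>> servo_tool(
  plan=[
    [0, [0, -0.03, 0.1], [0, 0, 5]],
    [0, [0, 0, 0.1], [0, 0, 5]],
  ],
)

```text
time_s: 22.95
tool_pos: [0.4882, 0.1442, 0.1295]
tool_rot: [180.0, -0.2, 82.9]
force: [-3.4, -1.5, 8.1]
grip_width: 0.0134
```

```bash
python3 - <<'E'
from h import *
togo([.4917,.1466,.128],92);print(env.get_obs()['wrist_torque'])
E
```

```text
t 22.95 at [0.4882 0.1442 0.1295] [180.   -0.2  82.9] F [-3.4 -1.5  8.1] go cm [0.28 0.32 0.15] turn [ 0.  -0.2 -9.1]
[-0.61123694  0.79174468  1.3349503 ]
```

>>> servo_tool(
  plan=[
    [0.5, [0, 0, 0], [0, 0, 0]],
    [0.5, [0, 0, 0], [0, 0, 0]],
    [0.5, [0, 0, 0], [0, 0, 0]],
    [0.5, [0, 0, 0], [0, 0, 0]],
    [0.5, [0, 0, -1.5], [0, 0, 0]],
    [0.5, [0, 0, -3.5], [0, 0, 0]],
    [0.5, [0, 0, -4], [0, 0, 0]],
    [0, [0, 0, -2.5], [0, 0, 0]],
    [0, [0, 0, 0], [0, 0, 0]],
    [0, [0, 0, 0], [0, 0, 0]],
  ],
)

```text
time_s: 23.78
tool_pos: [0.4873, 0.1431, 0.2458]
tool_rot: [-179.8, -0.1, 83.1]
force: [0.0, -0.1, -0.7]
grip_width: 0.0306
```

```bash
python3 - <<'E'
from h import *
togo([.449,.393,.24],82)
w,p=wshot();a=w['image'][20:310,190:450];s=env.read_camera('side')['image'];t=env.read_camera('top')['image']
f=lambda x,sz:cv2.resize(x,sz,interpolation=cv2.INTER_CUBIC)
cv2.imwrite('pics/m8.png',np.hstack([f(a,(400,446)),f(s[95:180,225:305],(400,446))]))
E
```

```text
t 23.78 at [0.4873 0.1431 0.2458] [-1.798e+02 -1.000e-01  8.310e+01] F [ 0.  -0.1 -0.7] go cm [24.34 -6.81  0.63] turn [-0.2 -0.1  1.1]
```

View pics/m8.png

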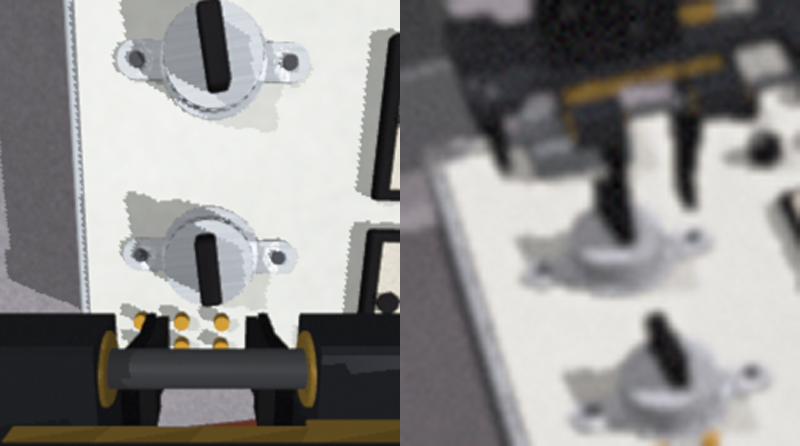

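Both caps lie level on their flanges, wings roughly across the ear lines: (212,45) left, (207,268) right in the left half of the picture. Now the lever.

>>> servo_tool(
  plan=[
    [0, [3.5, -1.2, 0], [0, 0, 0.5]],
    [0, [4, -1.2, 0], [0, 0, 0.5]],
    [0, [4, -1.2, 0], [0, 0, 0]],
    [0, [4, -1.2, 0], [0, 0, 0]],
    [0, [4, -1.2, 0], [0, 0, 0]],
    [0, [3.5, -0.8, 0], [0, 0, 0]],
    [0, [0, 0, 0], [0, 0, 0]],
    [0, [0, 0, 0], [0, 0, 0]],
  ],
)

```text
time_s: 24.6
tool_pos: [0.4453, 0.3824, 0.2283]
tool_rot: [-178.7, 0.9, 81.5]
force: [1.4, -1.5, -0.3]
grip_width: 0.0004
```

```bash
python3 - <<'E'
from h import *
togo([.449,.393,.16],82)
w,p=wshot();im=w['image'];g=im[:225,200:460].max(2)
n,l,s,ce=cv2.connectedComponentsWithStats((g<60).astype(np.uint8))
for k in range(1,n):
    if s[k,4]>150: print(s[k],ce[k]+[200,0],ray(w,ce[k]+[200,0],.172,p),tl(w,ce[k]+[200,0],p[0][2]-.172))
cv2.imwrite('pics/w9.png',im)
E
```

```text
t 24.6 at [0.4453 0.3824 0.2283] [-178.7    0.9   81.5] F [ 1.4 -1.5 -0.3] go cm [1.21 0.36 6.81] turn [-1.3  0.9 -0.5]
[175 166  32  42 829] [390.68516285 190.41254524] [0.49854045 0.39171276 0.172     ] [1.75664102 5.28148729 5.63104805]
```

>>> servo_tool(
  plan=[
    [0, [1.0, 0.2, 1.5], [-0.8, 0.9, -0.5]],
    [0, [0, 0, 2.5], [-0.5, 0, 0]],
    [0, [0, 0, 2.3], [0, 0, 0]],
    [0, [0, 0, 0], [0, 0, 0]],
    [0, [0, 0, 0], [0, 0, 0]],
  ],
)

```text
time_s: 25.07
tool_pos: [0.4494, 0.3854, 0.1603]
tool_rot: [-180.0, 0.2, 81.6]
force: [0.3, -0.5, 0.9]
grip_width: 0.0005
```

```bash
python3 - <<'E'
from h import *
togo([.552,.382,.16],82)
E
```

```text
t 25.07 at [0.4494 0.3854 0.1603] [-180.     0.2   81.6] F [ 0.3 -0.5  0.9] go cm [ 1.15 10.2   0.02] turn [-0.   0.2 -0.4]
```

>>> servo_tool(
  plan=[
    [0, [0.8, 0.2, 0], [0, 0, 0]],
    [0, [0, 1.2, 0], [0, 0, 0]],
    [0, [0, 1.2, 0], [0, 0, 0]],
    [0, [0, 1.2, 0], [0, 0, 0]],
    [0, [0, 1.2, 0], [0, 0, 0]],
    [0, [0, 1.2, 0], [0, 0, 0]],
    [0, [0, 0.6, 0], [0, 0, 0]],
  ],
)

```text
time_s: 25.65
tool_pos: [0.5263, 0.3832, 0.1674]
tool_rot: [179.9, -0.2, 81.5]
force: [-0.9, -0.3, -0.8]
grip_width: 0.0002
```

>>> servo_tool(
  plan=[
    [0, [0, 0.6, 0], [0, 0, 0]],
    [0, [0, 0.5, 0], [0, 0, 0]],
  ],
)

```text
time_s: 25.82
tool_pos: [0.5274, 0.3833, 0.1674]
tool_rot: [-178.8, 0.1, 81.7]
force: [-16.2, -3.6, 8.1]
grip_width: 0.0004
```

>>> servo_tool(
  plan=[
    [0, [0, 0.4, 0], [0, 0, 0]],
  ],
)

```text
time_s: 25.9
tool_pos: [0.5271, 0.3832, 0.1675]
tool_rot: [-178.2, 0.3, 81.8]
force: [-9.5, -2.3, 4.8]
grip_width: 0.0004
```

>>> servo_tool(
  plan=[
    [0, [0, -2, 0], [0, 0, 0]],
    [0, [0, -2, -1], [0, 0, 0]],
    [0, [0, -1, -3], [0, 0, 0]],
    [0, [0, 0, -4], [0, 0, 0]],
    [0, [0, -3, -3], [0, 0, 0]],
    [0, [0, -3, 0], [0, 0, 0]],
    [0, [0, -3, 0], [0, 0, 0]],
    [0, [0, 0, 0], [0, 0, 0]],
    [0, [0, 0, 0], [0, 0, 0]],
  ],
)

```text
time_s: 26.65
tool_pos: [0.3981, 0.402, 0.2897]
tool_rot: [-178.6, 0.1, 81.3]
force: [0.4, -0.6, -0.6]
grip_width: 0.0004
```

```bash
python3 - <<'E'
from h import *
togo([.4,.38,.25]);w,p=wshot();im=w['image'];t=env.read_camera('top');s=env.read_camera('side')
for nm,g in(('wrist',im[:225]),):
    n,l,st,ce=cv2.connectedComponentsWithStats((g.max(2)<60).astype(np.uint8))
    for k in range(1,n):
        if st[k,4]>100: print(nm,st[k],ce[k],ray(w,ce[k],.172,p))
cv2.imwrite('pics/w10.png',im)
# wings in side view: dark blobs; ball too
g=s['image'][95:200,225:330].max(2);n,l,st,ce=cv2.connectedComponentsWithStats((g<60).astype(np.uint8))
print('side',[(st[k,4],(ce[k]+[225,95]).round(1)) for k in range(1,n) if st[k,4]>10])
g=t['image'][160:260,150:310].max(2);n,l,st,ce=cv2.connectedComponentsWithStats((g<60).astype(np.uint8))
print('top',[(st[k,4],(ce[k]+[150,160]).round(1)) for k in range(1,n) if st[k,4]>10])
E
```

```text
t 26.65 at [0.3981 0.402  0.2897] [-1.786e+02  1.000e-01  8.130e+01] F [ 0.4 -0.6 -0.6] go cm [-2.14  0.62  3.96] turn [-1.4  0.1 -0. ]
wrist [231  51  12  20 118] [237.43220339  63.00847458] [0.33304136 0.53834151 0.172     ]
wrist [557 165  31  21 463] [572.         174.64794816] [0.64236482 0.38565872 0.172     ]
wrist [513 167  27  20 366] [526.23497268 176.52459016] [0.59796398 0.39035569 0.172     ]
wrist [461 179  28  23 491] [474.63543788 190.14663951] [0.54706995 0.38366894 0.172     ]
wrist [545 200  38  25 710] [563.63802817 212.98309859] [0.63672016 0.34587431 0.172     ]
wrist [507 206  25  19 320] [519.3375   214.821875] [0.5921218  0.35033003 0.172     ]
side [(np.int32(34), array([265.8, 104.8])), (np.int32(20), array([308.4, 111.6])), (np.int32(14), array([293.6, 114.8])), (np.int32(42), array([313.2, 120.5])), (np.int32(17), array([297.5, 123.5])), (np.int32(45), array([267.4, 135.5])), (np.int32(67), array([312.4, 144.8])), (np.int32(49), array([278. , 161.8])), (np.int32(55), array([320.5, 168.7]))]
top [(np.int32(19), array([201.3, 161.6])), (np.int32(87), array([233.7, 165.3])), (np.int32(67), array([277.2, 169.9])), (np.int32(40), array([172.1, 186.4])), (np.int32(68), array([153.6, 195.3])), (np.int32(67), array([213.9, 202.6])), (np.int32(56), array([260.5, 207.5])), (np.int32(43), array([151.5, 222.3]))]
```

```bash
python3 - <<'E'
from h import *
t=env.read_camera('top');s=env.read_camera('side')
for a,b in(((213.9,202.6),(267.4,135.5)),((260.5,207.5),(278,161.8)),((172.1,186.4),(265.8,104.8))): print(tri(t,a,s,b).round(4))
for n,b in(('L',(203,190,226,216)),('R',(250,195,272,220))):
    q=blob(t['image'],b);print(n,yaw(ray(t,q[1],.15),ray(t,q[2],.15)))
E
```

```text
[0.5043 0.2749 0.1376]
[0.4857 0.1451 0.1399]
[0.5456 0.3815 0.1739]
L 92.12670512149829
R 88.261310964136
```

```bash
python3 -c "
from cell import env
print(env.sign_off())"
```

```text
the job is handed in; nothing more can be done
None
```

Both caps are screwed home, and after that I swung the output lever to the far side. I handed the job in at about 27 s of the 72 s allowed.

- **Caps:** I tried the first cap on the right socket, where it stopped about 10 mm above the flange, so it was the wrong one. It went onto the left socket and the other cap onto the right. Each sank 5–6 mm when turned clockwise, with the torque rising to about 1.35 N m at the stop.
- **Last camera checks, caps:** The wing centres measured 0.138 m (left) and 0.140 m (right), against about 0.140 m expected. The wings had turned about 80° and 84° from the ear lines, inside the 75–85° stop range. The tool itself turned about 88°, so the wings slipped a little in the grip.
- **Lever:** It stopped against its end, pushing back with about 16 N. The ball moved from x ≈ 0.498 to x ≈ 0.546.

- **What went wrong:** While testing the wrong fit, the first cap tilted in the grip when I pressed with about 33 N. I straightened it before moving on.
- **Disagreeing measurements:** The wrist and overhead cameras disagreed by 3–4 mm on the socket positions, so I aligned using the wrist camera.
- **Not checked:** I took no final measurement of the other things on the table, though I saw no contact with them.

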